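Sort bag-repair supplies into their trays

ROBOT

A 6-joint arm with a two-finger parallel gripper is mounted at the origin on the work surface. World frame = base frame: x ahead of the robot, y to its left, z up, the work surface at z = 0. Lengths are in m, angles in rad, forces in N, time in s.
With the tool pointing down it reaches from about 0.425 to 0.95 m from the base axis. Payload 14.7 kg.
Tool frame: the origin (TCP) lies midway between the tips of the shut fingers; the grasp point (between the pads) lies 19 mm behind it (ctrl.grip_depth is the distance from the TCP to the grasp point, in m); z points along the fingers, y is the line along which they close (so a half turn about z gives the same grasp; the last joint's range is limited). The gripper opens to 85 mm and grips with 20 to 120 N. Pads are 22 mm wide; open, the fingers measure 114 mm over their backs; the gripper's body (76 mm by 85 mm) begins 54 mm behind the grasp point. The pads swing forward as they close: fully open they stand 13 mm farther back than shut.
Start: joints at [-1.181, 0.48, 1.596, -0, 1.065, -0.047], TCP at [0.275, -0.589, 0.231] pointing down, gripper open.
Joint ranges: [-2.75, 2.75], [-0.82, 2.05], [0.23, 2.67], [-1.56, 4.7], [0.09, 2.69], [-2.92, 2.92]. Speed limits (rad/s): [1.89, 1.89, 2.39, 3.01, 3.01, 3.01].

INTERFACE

Orientations are given as a unit quaternion [x, y, z, w].
In Python, from bench import status, grab_frame, camera_model, ticket, ctrl gives the robot as it stands.
- The arm moves only by the tool jog_arm, never from a script. Its argument "commands" is a list that holds one entry, the list of rows, each a list of 7 numbers: the shift along the tool's x, y, z in mm, then the turn, a rotation vector about the tool's x, y, z in rad, then the closure in counts, from 0 (fully open) to 255 (shut). A call has 1 to 8 rows; each row shifts and turns the commanded pose from where the row before left it, along the tool's axes as they then stand; what a row does not reach is not made up. A row lasts 1/10 s, in which the tool goes at most 50 mm and 8.59 degrees, less where a joint would pass 70% of its speed; a pose out of reach is approached as far as the arm can. A call is refused whole if a number of a shift passes 50 or a number of a turn 0.15, either way. A call with a gripper value outside its range is refused whole. The fingers move at their own pace and stop on an object; "newtons" is the grip in N (left out, the last holds). Time passes only in rows, so rows that do not move let the fingers close. It gives the time, the measured TCP pose, the force, the opening and the grip force at its end, in the units of the state.
- status.get_state(): the state, without advancing time (a new reading comes with each control period).
- grab_frame(name): name is "scene" or "top" or "wrist"; returns (picture, depth): 480x640x3 uint8, blue, green, red; 480x640 float32, m along the optical axis (not along the pixel's ray), 0 where there is no reading.
- camera_model(name): a dict with "fx", "fy", "cx", "cy" (pixels), "R" (3x3) and "t" (3): a world point X has camera coordinates R X + t. Camera axes: x right, y down, z forward; pixel columns grow to the right and rows downward; lengths in m; the calibration is good to about 2 mm. A picture is of the moment at which its call begins: read the wrist's pose just before it. camera_model takes no time and is no camera call; for the wrist camera it gives the pose at the moment of the call.
- ticket.close_job(): hands the job in; it is judged then, once.
The state is a dict: "clock": time; "joint_positions": joint angles; "qd": joint speeds; "effort": joint torques, N m; "position": TCP position; "orientation": TCP orientation; "wrist_force": force on the tool from outside, world axes, zero at the start; "ft_torque": the same for the moment, N m; "grip_width": opening from 0.0 (shut) to 1.0 (fully open); "gripper_force": force on a finger pad.
Only numpy, scipy, OpenCV 4.12 (cv2) and the standard library are available. Lean on these libraries where they do the work, as an engineer would, in place of code of your own. Each camera call takes 0.05 s, during which the arm holds its last target. There are 200 camera calls.

TASK

Tidy the bag-repair bench: stand the two thread spools in the white tray, lay the brass buckle and the steel ring flat in the blue tray, and stand the amber dye jar with the orange cap upright in the yellow tray (either bay). Put only one thing in each bay, down on the tray's floor, and leave the blue pattern weight with the steel knob where it is.

Things in the scene. Friction and masses are not known exactly. Their poses are not given: they have to be found in the camera images.
- spool_red: Red thread on a spool with end discs of the same colour and a small white hub on top, a solid cylinder 43 mm in diameter and 50 mm tall, standing upright at the start. About 50 g. Origin: centre of the underside; z up along the spool. Goes to the white tray.
- spool_green: Green thread on a spool with end discs of the same colour and a small white hub on top, a solid cylinder 43 mm in diameter and 50 mm tall, standing upright at the start. About 50 g. Origin: centre of the underside; z up along the spool. Goes to the white tray.
- buckle: Flat rectangular brass bag buckle (an open frame with a middle bar), 38 mm (x) by 52 mm (y), 8 mm thick, frame bars 8 mm wide, lying flat; the 38 mm way (its x axis) is handy to grip across. About 50 g. Origin: centre of the underside at the start; x across the short way. Goes to the blue tray, either face up.
- o_ring: Plain steel bag ring, 46 mm outside and 30 mm inside diameter, 8 mm thick, lying flat. About 40 g. Origin: centre of the underside at the start. Goes to the blue tray, either face up.
- dye_jar: Closed amber glass jar with an orange cap, a solid cylinder 42 mm in diameter (the cap 39 mm by sight only) and 50 mm tall, standing. About 110 g. Origin: centre of the underside; z up. Goes to the yellow tray.
- weight: Pattern weight: a square blue block 50 x 50 x 22 mm with a steel knob 18 mm wide on top, 42 mm tall in all, 0.7 kg, loose. It stands in the row among the things to sort and must stay where it is. Origin: centre of the underside.
- tray_thread: White two-bay sorting tray, fixed to the bench. Outside 128 x 173 x 22 mm (x, y, height); walls 4 mm; floor at most 5 mm thick. A 4 mm divider as high as the walls runs along the tray's x axis through its middle, so the two bays are each about 120 mm (x) by 80 mm (y), centred 42 mm to the +y and -y side of the origin. Origin: centre of the underside; z up. For the two thread spools, one in each bay.
- tray_fittings: Blue two-bay sorting tray, fixed to the bench. Outside 128 x 173 x 22 mm (x, y, height); walls 4 mm; floor at most 5 mm thick. A 4 mm divider as high as the walls runs along the tray's x axis through its middle, so the two bays are each about 120 mm (x) by 80 mm (y), centred 42 mm to the +y and -y side of the origin. Origin: centre of the underside; z up. For the buckle and the ring, one in each bay.
- tray_dye: Yellow two-bay sorting tray, fixed to the bench. Outside 128 x 173 x 22 mm (x, y, height); walls 4 mm; floor at most 5 mm thick. A 4 mm divider as high as the walls runs along the tray's x axis through its middle, so the two bays are each about 120 mm (x) by 80 mm (y), centred 42 mm to the +y and -y side of the origin. Origin: centre of the underside; z up. For the dye jar, in either bay.
Things that resemble listed ones, but are neither listed nor needed, are in the scene too. Of the things that look like the tray_fittings, the largest one is meant. Several things have the shape of the buckle; the one meant has the colours described above.

How it is judged:
By the outcome, as a careful person would: the job done as asked, in the order asked, and still so for the second after the job is handed in, with the robot touching nothing.
It also fails if it takes over 128 s, if anything falls off the work surface, if the arm or the gripper's body presses on something with over 40 N, if the wrist force passes 120 N, or if a joint passes its speed limit or range.

## Working session

There is one attempt and no reset: what is moved stays moved. The work goes in short steps, Python scripts to look and compute and a tool call to move; the robot and the scene stay as the last step left them, time stands still between calls to the robot, and variables do not carry over. Pictures are saved under pics/ and viewed, at most 14 in all, crops included, and the job is handed in when it is done.

Besides the shell and the picture viewer there is one more tool, called by a JSON object that holds its "fn" and its "kwargs", one argument or row to a line. jog_arm: Moves the arm, as the interface text tells. Its arguments: {"type":"object","properties":{"commands":{"type":"array"},"newtons":{"type":"number"}},"required":["commands"]}

```bash
ls; mkdir -p pics
python3 - <<'E'
from bench import status,grab_frame,camera_model,ctrl
import cv2,numpy as np
s=status.get_state();print(s['clock'],s['position'],s['orientation'],s['grip_width'],ctrl.grip_depth)
for n in ['top','scene']:
    p,d=grab_frame(n);cv2.imwrite(f'pics/{n}0.png',p);np.save(f'{n}0.npy',d)
    c=camera_model(n);print(n,{k:np.round(v,3).tolist() for k,v in c.items()})
E
```

```text
pics
0.0 [ 0.27484802 -0.5885445   0.2306743 ] [ 9.76241718e-01  2.16683455e-01 -9.49575306e-05 -6.16296568e-04] 0.9958074887563795 0.0187
top {'fx': 460.592, 'fy': 460.592, 'cx': 322.1, 'cy': 239.446, 'R': [[-0.015, -1.0, 0.004], [-0.995, 0.015, -0.099], [0.099, -0.005, -0.995]], 't': [0.041, 0.534, 1.121]}
scene {'fx': 615.798, 'fy': 615.798, 'cx': 314.06, 'cy': 242.202, 'R': [[-0.696, 0.718, 0.004], [0.58, 0.565, -0.587], [-0.424, -0.406, -0.81]], 't': [0.364, -0.308, 1.514]}
```

View pics/top0.png

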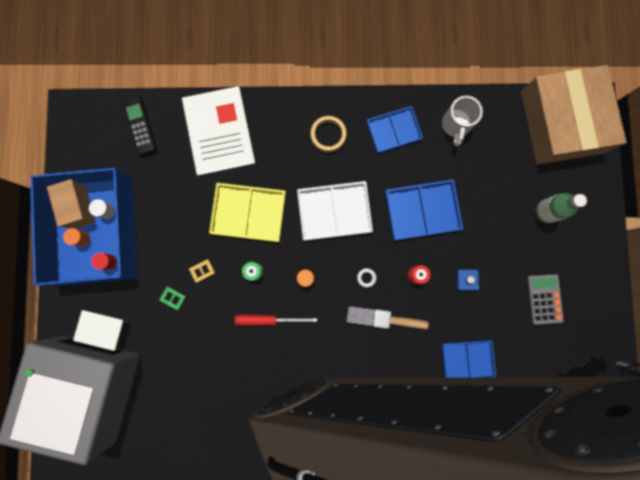

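View pics/scene0.png

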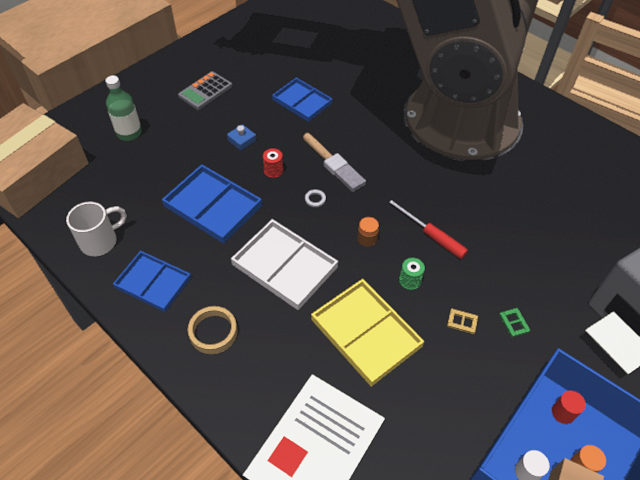

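Top view: the row is buckle, green spool, jar, ring, red spool, weight, at pixels (202,271), (252,271), (305,278), (367,278), (419,274), (468,279).

Trays: yellow (247,212), white (335,211), blue (424,210).

Look-alikes:
- **Buckle:** brass frame (202,271) or green frame (172,298). I choose the brass one.
- **Blue tray:** small trays at (395,130) and (470,360), and a bin at (85,225). I choose the large one at (424,210).
- **Red spool, jar:** the red and orange cylinders inside the bin at (103,261) and (72,237) are not wanted.
- **Ring:** the wooden hoop at (328,133) is not wanted.

```bash
cat > h.py <<'E'
from bench import status,grab_frame,camera_model
import cv2,numpy as np
from scipy.spatial.transform import Rotation as Rn
def ray(c,uv,z):
    d=c['R'].T@np.array([(uv[0]-c['cx'])/c['fx'],(uv[1]-c['cy'])/c['fy'],1]); o=-c['R'].T@c['t']
    return o+d*(z-o[2])/d[2]
def pts(c,d):
    v,u=np.mgrid[:480,:640]; P=np.stack([(u-c['cx'])/c['fx']*d,(v-c['cy'])/c['fy']*d,d],-1)
    return (P-np.array(c['t']))@np.array(c['R'])
def C(n):
    c=camera_model(n); return {k:np.array(v) for k,v in c.items()}
def tool():
    s=status.get_state(); R=Rn.from_quat(s['orientation']).as_matrix(); return s,np.array(s['position']),R
def go(x,y,z,yaw=None):
    """yaw: world angle (deg) of tool y axis, mod 180"""
    s,p,R=tool(); print('pos',p.round(4),'yaw',np.degrees(np.arctan2(R[1,1],R[0,1])).round(2),'tilt',np.round(R[:,2],4),'j6',round(s['joint_positions'][5],2),'F',np.round(s['wrist_force'],1),'t',s['clock'])
    print('tool shift mm now',(R.T@(np.array([x,y,z])-p)*1000).round(1))
    if yaw is not None:
        a=(yaw-np.degrees(np.arctan2(R[1,1],R[0,1]))+90)%180-90
        Rt=Rn.from_euler('z',a,degrees=True).as_matrix()@R
        print('turn about tool z rad',round(-np.radians(a),3),'shift mm after turn',(Rt.T@(np.array([x,y,z])-p)*1000).round(1))
E
python3 - <<'E'
from h import *
p=cv2.imread('pics/top0.png');d=np.load('top0.npy');c=C('top');P=pts(c,d);hsv=cv2.cvtColor(p,cv2.COLOR_BGR2HSV)
items=dict(buckle=(202,271,16,.008),green=(252,271,17,.05),jar=(305,278,14,.05),ring=(367,278,15,.008),red=(419,274,17,.05),weight=(468,279,18,.022),
 yellow=(247,212,48,.022),white=(335,211,48,.022),blue=(424,210,50,.022))
for n,(u,v,r,z) in items.items():
    m=np.zeros((480,640),np.uint8);rr=min(r,36)
    m[v-rr:v+rr,u-r:u+r]=255
    k=(((hsv[...,2]>75)&(m>0))*255).astype(np.uint8)
    cs=max(cv2.findContours(k,cv2.RETR_EXTERNAL,cv2.CHAIN_APPROX_NONE)[0],key=cv2.contourArea)
    W=np.array([ray(c,q[0],z)[:2] for q in cs],np.float32)*1000
    (cx,cy),(w,h),a=cv2.minAreaRect(W)
    zz=P[v-3:v+4,u-3:u+4,2]
    print(n,(round(cx,1),round(cy,1)),'size',round(w,1),round(h,1),'ang',round(a,1),'zdepth med/max',np.median(zz).round(4),P[...,2][k>0].max().round(4))
E
```

```text
buckle (462.8, 337.4) size 44.2 57.8 ang 26.0 zdepth med/max 0.0028 1.1681
green (459.6, 205.3) size 48.3 47.5 ang 44.6 zdepth med/max 0.05 0.056
jar (440.8, 76.0) size 43.6 41.0 ang 89.2 zdepth med/max 0.0502 1.1681
ring (439.2, -77.1) size 47.9 47.6 ang 89.1 zdepth med/max 0.0001 1.1681
red (444.1, -200.3) size 53.4 46.1 ang 88.1 zdepth med/max 0.0496 0.0554
weight (430.4, -327.0) size 54.7 51.9 ang 89.1 zdepth med/max 0.0363 1.1681
yellow (608.8, 220.7) size 181.6 135.4 ang 82.4 zdepth med/max 0.0058 1.1681
white (609.4, 1.2) size 135.5 180.6 ang 6.1 zdepth med/max 0.005 1.1681
blue (608.7, -224.1) size 133.7 179.8 ang 8.2 zdepth med/max 0.0055 1.1681
```

```bash
python3 -c "
from h import *
go(.444,-.2,.16,0)"
```

```text
pos [ 0.2748 -0.5887  0.2307] yaw -64.97 tilt [-4.e-04  1.e-03 -1.e+00] j6 -0.05 F [0.1 0.5 0.6] t 0.1
tool shift mm now [ 317.7 -280.5   71. ]
turn about tool z rad -1.134 shift mm after turn [388.6 169.2  70.6]
```

{"fn": "jog_arm", "kwargs": {
  "commands": [
    [[0,0,0,0,0,-0.142,0],[0,0,0,0,0,-0.142,0],[0,0,0,0,0,-0.142,0],[0,0,0,0,0,-0.142,0],[0,0,0,0,0,-0.142,0],[0,0,0,0,0,-0.142,0],[0,0,0,0,0,-0.142,0],[0,0,0,0,0,-0.14,0]]
  ],
  "newtons": 30
}}

```text
clock: 0.9
position: [0.2749, -0.5887, 0.2309]
orientation: [0.705, 0.709, 0.0, -0.0]
wrist_force: [-0.0, -0.8, 0.1]
grip_width: 1.0
gripper_force: 0.0
```

{"fn": "jog_arm", "kwargs": {
  "commands": [
    [[45,20,4,0,0,0,0],[45,20,4,0,0,0,0],[45,20,4,0,0,0,0],[45,20,4,0,0,0,0],[45,20,4,0,0,0,0],[45,20,4,0,0,0,0],[45,20,3,0,0,0,0],[45,20,3,0,0,0,0]]
  ]
}}

```text
clock: 1.7
position: [0.4353, -0.227, 0.2011]
orientation: [0.707, 0.707, -0.0, -0.0]
wrist_force: [1.6, -0.9, 0.6]
grip_width: 1.002
gripper_force: 0.0
```

Run:
```python
from h import *
go(.444,-.2,.12,0)
c=C('wrist');p,d=grab_frame('wrist');cv2.imwrite('pics/w1.png',p);np.save('w1.npy',d)
print((-c['R'].T@c['t']).round(3),c['R'].round(2).tolist())
```

```text
pos [ 0.4353 -0.227   0.2011] yaw -0.02 tilt [-1.e-04  1.e-04 -1.e+00] j6 -0.54 F [ 1.6 -0.9  0.6] t 1.7
tool shift mm now [27.   8.7 81.1]
turn about tool z rad -0.0 shift mm after turn [27.   8.7 81.1]
[ 0.436 -0.153  0.344] [[1.0, -0.0, 0.0], [-0.0, -0.96, 0.29], [0.0, -0.29, -0.96]]
```

View pics/w1.png

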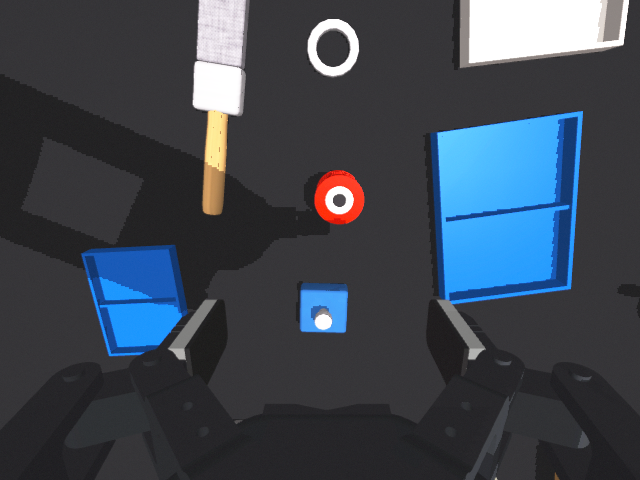

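The wrist view confirms the choice. The red spool's top is at (339,200), the ring is at (333,47), and the weight with its knob is at (324,308). The large blue tray runs from (432,133) to (583,290).

```bash
cat >> h.py <<'E'
def blob(mask,c,z):
    """largest contour of mask cast to height z -> min area rect in mm"""
    cs=max(cv2.findContours((mask*255).astype(np.uint8),cv2.RETR_EXTERNAL,cv2.CHAIN_APPROX_NONE)[0],key=cv2.contourArea)
    W=np.array([ray(c,q[0],z)[:2] for q in cs],np.float32)*1000
    r=cv2.minAreaRect(W); b=cv2.boundingRect(cs); print('px',b,'rect mm',np.round(r[0],1),np.round(r[1],1),round(r[2],1)); return r
E
python3 - <<'E'
from h import *
c=C('wrist');d=np.load('w1.npy');P=pts(c,d);p=cv2.imread('pics/w1.png');hsv=cv2.cvtColor(p,cv2.COLOR_BGR2HSV)
z=P[...,2]
def box(u0,u1,v0,v1):
    m=np.zeros((480,640),bool);m[v0:v1,u0:u1]=1;return m
print('red');blob(box(300,380,160,235)&(z>.044)&(z<.06),c,.05)
print('ring');blob(box(295,370,5,85)&(hsv[...,2]>120),c,.008)
print('weight');blob(box(290,360,275,345)&(z>.017)&(z<.028),c,.022)
print('blue rim');blob(box(420,600,100,310)&(z>.017)&(z<.028),c,.022)
print('floor',np.median(z[150:190,470:540]),'table',np.median(z[100:120,380:420]))
E
```

```text
red
px (315, 175, 49, 49) rect mm [ 448.6 -198. ] [41.7 41.8] 0.1
ring
px (307, 19, 52, 58) rect mm [442.8 -71.5] [44.9 44.6] 0.1
weight
px (300, 288, 48, 45) rect mm [ 434.7 -319.7] [50.5 49.2] 88.4
blue rim
px (436, 111, 147, 193) rect mm [ 611.5 -218. ] [129.9 172.6] 8.3
floor 0.0034938033876953938 table -0.00027483554103955476
```

{"fn": "jog_arm", "kwargs": {
  "commands": [
    [[29,13,20,0,0,0,70],[0,0,40,0,0,0,70],[0,0,40,0,0,0,70],[0,0,26,0,0,0,70],[0,0,0,0,0,0,70]]
  ]
}}

```text
clock: 2.25
position: [0.446, -0.1988, 0.0725]
orientation: [0.707, 0.707, -0.001, -0.003]
wrist_force: [-0.3, -0.0, 0.8]
grip_width: 0.723
gripper_force: 0.0
```

Run:
```python
from h import *
go(.4486,-.198,.015,0)
s=status.get_state();print(s['grip_width'])
c=C('wrist');p,d=grab_frame('wrist');cv2.imwrite('pics/w2.png',p);P=pts(c,d);z=P[...,2]
m=(z>.044)&(z<.056);m[:, :200]=0;m[:,450:]=0;m[300:]=0
blob(m,c,.05)
```

```text
pos [ 0.446  -0.1988  0.0725] yaw 0.01 tilt [-0.0051  0.0027 -1.    ] j6 -0.48 F [-0.3 -0.   0.8] t 2.25
tool shift mm now [ 0.7  2.9 57.5]
turn about tool z rad 0.0 shift mm after turn [ 0.7  2.9 57.5]
0.723230734304677
px (287, 255, 81, 45) rect mm [ 447.  -194.6] [42.5 24.7] 0.2
```

View pics/w2.png

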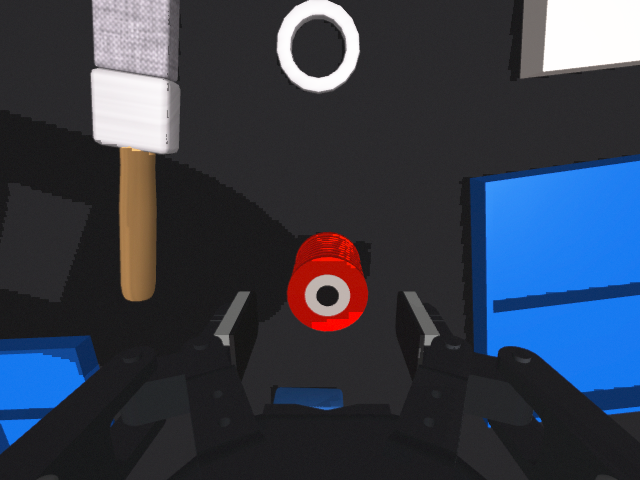

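The spool's hub is at (327,296), midway between the pads at (227..420). I'll check its position along y before going down.

Run:
```python
from h import *
c=C('wrist');print(ray(c,(327.5,296),.05), ray(c,(318,46),.008)); go(.4486,-.198,.015,0)
p,d=grab_frame('wrist');P=pts(c,d);z=P[...,2]
m=(z>.044)&(z<.056);m[:, :270]=0;m[:,380:]=0;m[345:]=0;m[:240]=0
blob(m,c,.05)
```

```text
[ 0.44824717 -0.20666947  0.05      ] [ 0.4429226 -0.0774538  0.008    ]
pos [ 0.4469 -0.1994  0.0743] yaw 0.0 tilt [-0.0031  0.0016 -1.    ] j6 -0.48 F [-0.6  0.3  0.4] t 2.3
tool shift mm now [ 1.3  1.9 59.3]
turn about tool z rad 0.0 shift mm after turn [ 1.3  1.9 59.3]
px (286, 253, 80, 75) rect mm [ 447.1 -203.9] [42.4 43.1] 0.1
```

{"fn": "jog_arm", "kwargs": {
  "commands": [
    [[-3,1,0,0,0,0,70],[0,0,30,0,0,0,70],[0,0,28,0,0,0,70],[0,0,0,0,0,0,70],[0,0,0,0,0,0,150],[0,0,0,0,0,0,150],[0,0,0,0,0,0,150],[0,0,0,0,0,0,150]]
  ]
}}

```text
clock: 3.15
position: [0.4499, -0.2035, 0.0189]
orientation: [0.707, 0.707, 0.0, 0.001]
wrist_force: [-2.3, 0.6, 13.1]
grip_width: 0.492
gripper_force: 31.6
```

{"fn": "jog_arm", "kwargs": {
  "commands": [
    [[0,0,-25,0,0,0,150],[0,0,-40,0,0,0,150],[0,0,-10,0,0,0,150],[40,41,0,0,0,0,150],[40,41,0,0,0,0,150],[40,41,0,0,0,0,150],[40,41,0,0,0,0,150],[0,0,0,0,0,0,150]]
  ]
}}

```text
clock: 3.95
position: [0.5969, -0.0595, 0.0932]
orientation: [0.706, 0.708, 0.002, 0.002]
wrist_force: [0.5, -1.2, -1.0]
grip_width: 0.495
gripper_force: 31.0
```

{"fn": "jog_arm", "kwargs": {
  "commands": [
    [[0,0,0,0,0,0,150]]
  ]
}}

```text
clock: 4.05
position: [0.5927, -0.0622, 0.0925]
orientation: [0.706, 0.708, 0.0, 0.0]
wrist_force: [-1.3, -0.3, -0.9]
grip_width: 0.49
gripper_force: 31.0
```

Run:
```python
from h import *
go(.615,-.041,.022,0)
p,d=grab_frame('top');c=C('top');cv2.imwrite('pics/t2.png',p[130:380,150:520]);
c=C('wrist');p,d=grab_frame('wrist');cv2.imwrite('pics/w3.png',p)
P=pts(c,d)[...,2];print(np.median(P[100:200,200:400]))
```

```text
pos [ 0.5927 -0.0622  0.0925] yaw 0.13 tilt [ 5.e-04 -1.e-04 -1.e+00] j6 -0.16 F [-1.3 -0.3 -0.9] t 4.05
tool shift mm now [21.2 22.4 70.5]
turn about tool z rad 0.002 shift mm after turn [21.2 22.3 70.5]
0.0037339081520412
```

View pics/w3.png

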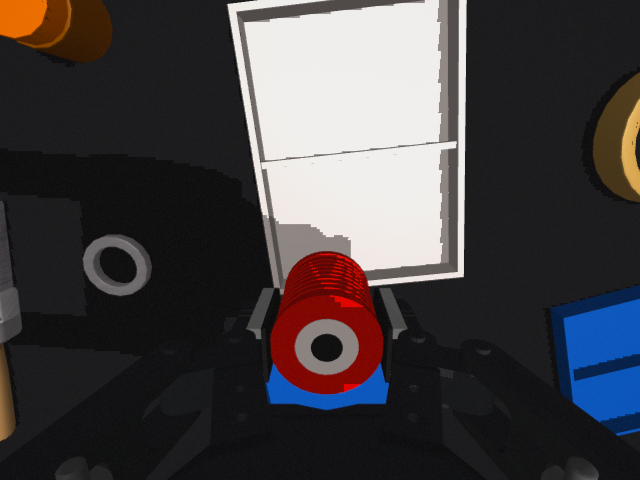

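The spool hangs straight in the grip, hub at (326,347). The white tray's divider runs (262,165) to (457,145), and the near bay's corners are (277,288) and (464,277).

Run:
```python
from h import *
c=C('wrist')
for q in [(262,165),(457,145),(464,277),(277,288),(230,4)]: print(q,ray(c,q,.022).round(4))
```

```text
(262, 165) [ 0.5528 -0.0056  0.022 ]
(457, 145) [0.6705 0.0062 0.022 ]
(464, 277) [ 0.6847 -0.0793  0.022 ]
(277, 288) [ 0.5586 -0.0874  0.022 ]
(230, 4) [0.5402 0.0793 0.022 ]
```

{"fn": "jog_arm", "kwargs": {
  "commands": [
    [[20,23,0,0,0,0,150],[0,0,0,0,0,0,150],[0,0,35,0,0,0,150],[0,0,26,0,0,0,150],[0,0,0,0,0,0,150],[0,0,0,0,0,0,150]]
  ]
}}

```text
clock: 4.75
position: [0.6144, -0.0441, 0.0316]
orientation: [0.707, 0.707, -0.0, -0.0]
wrist_force: [0.8, 0.4, -0.2]
grip_width: 0.493
gripper_force: 31.0
```

{"fn": "jog_arm", "kwargs": {
  "commands": [
    [[0,0,4,0,0,0,150],[0,0,4,0,0,0,150],[0,0,0,0,0,0,150],[0,0,0,0,0,0,150]]
  ]
}}

```text
clock: 5.15
position: [0.6153, -0.0433, 0.0237]
orientation: [0.707, 0.707, 0.0, 0.0]
wrist_force: [-0.5, 0.2, -0.9]
grip_width: 0.496
gripper_force: 31.0
```

{"fn": "jog_arm", "kwargs": {
  "commands": [
    [[0,0,1,0,0,0,150],[0,0,0.5,0,0,0,150],[0,0,0,0,0,0,70],[0,0,0,0,0,0,70],[0,0,0,0,0,0,70],[0,0,-35,0,0,0,70],[0,0,-50,0,0,0,70],[0,0,0,0,0,0,70]]
  ]
}}

```text
clock: 5.95
position: [0.6185, -0.0436, 0.1124]
orientation: [0.707, 0.707, 0.002, 0.003]
wrist_force: [1.2, 0.5, 0.0]
grip_width: 0.728
gripper_force: 0.0
```

Run:
```python
from h import *
go(.4596,.205,.1,0)
p,d=grab_frame('wrist');c=C('wrist');cv2.imwrite('pics/w4.png',p)
print(status.get_state()['gripper_force'])
```

```text
pos [ 0.6185 -0.0436  0.1124] yaw 0.0 tilt [ 7.9e-03 -9.0e-04 -1.0e+00] j6 -0.12 F [1.2 0.5 0. ] t 5.95
tool shift mm now [ 248.7 -159.    10.9]
turn about tool z rad 0.0 shift mm after turn [ 248.7 -159.    10.9]
0.0
```

View pics/w4.png

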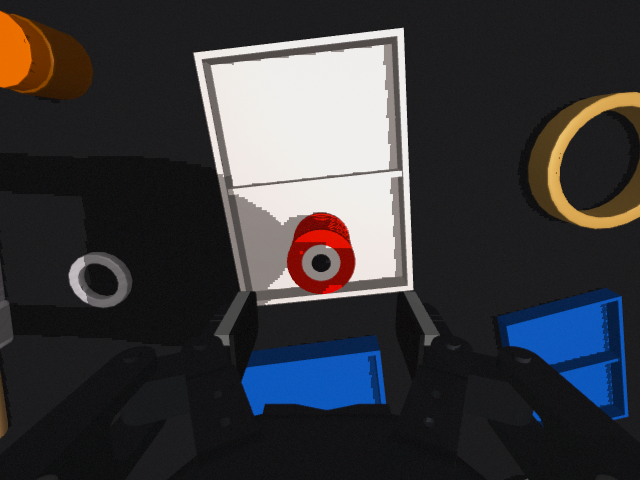

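The red spool stands in its bay of the white tray, hub at (321,263). The green spool is next.

{"fn": "jog_arm", "kwargs": {
  "commands": [
    [[31,-19.5,0,0,0,0,70],[31,-19.5,0,0,0,0,70],[31,-19.5,0,0,0,0,70],[31,-19.5,0,0,0,0,70],[31,-19.5,0,0,0,0,70],[31,-19.5,0,0,0,0,70],[31,-19.5,0,0,0,0,70],[31,-19.5,0,0,0,0,70]]
  ]
}}

```text
clock: 6.8
position: [0.4578, 0.2056, 0.1061]
orientation: [0.707, 0.707, -0.0, -0.0]
wrist_force: [0.2, 0.5, -0.3]
grip_width: 0.724
gripper_force: 0.0
```

{"fn": "jog_arm", "kwargs": {
  "commands": [
    [[0,0,0,0,0,0,70],[0,0,0,0,0,0,70]]
  ]
}}

```text
clock: 7.0
position: [0.4585, 0.2052, 0.1063]
orientation: [0.706, 0.708, -0.0, -0.0]
wrist_force: [0.0, -0.1, 0.3]
grip_width: 0.724
gripper_force: 0.0
```

Run:
```python
from h import *
go(.4625,.205,.017,0)
c=C('wrist');p,d=grab_frame('wrist');cv2.imwrite('pics/w5.png',p);P=pts(c,d);z=P[...,2]
hsv=cv2.cvtColor(p,cv2.COLOR_BGR2HSV)
g=(hsv[...,0]>45)&(hsv[...,0]<85)&(hsv[...,1]>100)&(z>.044)&(z<.058);print(g.sum());blob(g,c,.05)
b=(hsv[...,0]>12)&(hsv[...,0]<24)&(hsv[...,1]>80)&(hsv[...,2]>90)&(z<.02)&(z>-.005);print('buckle');blob(b,c,.008)
o=(hsv[...,0]<18)&(hsv[...,1]>150)&(z>.044)&(z<.058);print('jar');o.any() and blob(o,c,.05)
```

```text
pos [0.4585 0.2052 0.1063] yaw 0.12 tilt [-8.e-04 -4.e-04 -1.e+00] j6 0.36 F [ 0.  -0.1  0.3] t 7.0
tool shift mm now [-0.2  4.1 89.3]
turn about tool z rad 0.002 shift mm after turn [-0.2  4.1 89.3]
2488
px (296, 225, 69, 67) rect mm [461.5 207.4] [42.2 43.3] 0.1
buckle
px (291, 0, 89, 96) rect mm [465. 337.] [37.9 52.2] 26.4
jar
px (296, 401, 28, 8) rect mm [447.7  98.1] [ 3.9 19.8] 76.4
```

{"fn": "jog_arm", "kwargs": {
  "commands": [
    [[2,3,20,0,0,0,70],[0,0,35,0,0,0,70],[0,0,32,0,0,0,70],[0,0,0,0,0,0,70],[0,0,0,0,0,0,150],[0,0,0,0,0,0,150],[0,0,0,0,0,0,150],[0,0,0,0,0,0,150]]
  ]
}}

```text
clock: 7.85
position: [0.4629, 0.2069, 0.0209]
orientation: [0.707, 0.707, 0.001, 0.0]
wrist_force: [1.2, 0.3, 0.2]
grip_width: 0.495
gripper_force: 30.4
```

Run:
```python
from h import *
go(.608,.042,.1,0)
```

```text
pos [0.4629 0.2069 0.0209] yaw -0.0 tilt [ 1.8e-03  7.0e-04 -1.0e+00] j6 0.36 F [1.2 0.3 0.2] t 7.85
tool shift mm now [-164.9  145.2  -78.9]
turn about tool z rad -0.0 shift mm after turn [-164.9  145.2  -78.9]
```

{"fn": "jog_arm", "kwargs": {
  "commands": [
    [[0,0,-25,0,0,0,150],[0,0,-35,0,0,0,150],[0,0,-15,0,0,0,150],[-33,29,0,0,0,0,150],[-33,29,0,0,0,0,150],[-33,29,0,0,0,0,150],[-33,29,0,0,0,0,150],[-33,29,0,0,0,0,150]]
  ]
}}

```text
clock: 8.65
position: [0.6083, 0.0402, 0.0957]
orientation: [0.707, 0.707, 0.0, 0.0]
wrist_force: [0.8, -0.2, -0.3]
grip_width: 0.495
gripper_force: 30.7
```

{"fn": "jog_arm", "kwargs": {
  "commands": [
    [[0,0,0,0,0,0,150],[0,0,0,0,0,0,150],[0,0,0,0,0,0,150]]
  ]
}}

```text
clock: 8.95
position: [0.6063, 0.0422, 0.095]
orientation: [0.707, 0.707, -0.0, -0.0]
wrist_force: [0.3, -0.3, -1.2]
grip_width: 0.49
gripper_force: 30.8
```

Run:
```python
from h import *
go(.6075,.042,.0255,0)
```

```text
pos [0.6063 0.0422 0.095 ] yaw 0.01 tilt [-5.e-04  1.e-04 -1.e+00] j6 0.02 F [ 0.3 -0.3 -1.2] t 8.95
tool shift mm now [-0.3  1.2 69.5]
turn about tool z rad 0.0 shift mm after turn [-0.3  1.2 69.5]
```

{"fn": "jog_arm", "kwargs": {
  "commands": [
    [[0,1,30,0,0,0,150],[0,0,30,0,0,0,150],[0,0,7,0,0,0,150],[0,0,2,0,0,0,150],[0,0,0,0,0,0,150],[0,0,0,0,0,0,150]]
  ]
}}

```text
clock: 9.55
position: [0.6089, 0.042, 0.0271]
orientation: [0.707, 0.707, 0.001, 0.001]
wrist_force: [-0.2, -0.1, -0.7]
grip_width: 0.495
gripper_force: 30.8
```

{"fn": "jog_arm", "kwargs": {
  "commands": [
    [[0,0,1,0,0,0,150],[0,0,0.5,0,0,0,150],[0,0,0,0,0,0,70],[0,0,0,0,0,0,70],[0,0,0,0,0,0,70],[0,0,-35,0,0,0,70],[0,0,-50,0,0,0,70],[0,0,0,0,0,0,70]]
  ]
}}

```text
clock: 10.35
position: [0.6115, 0.0418, 0.1149]
orientation: [0.707, 0.707, 0.003, 0.003]
wrist_force: [0.3, 0.0, -0.8]
grip_width: 0.724
gripper_force: 0.0
```

Run:
```python
from h import *
go(.465,.337,.1,26.4)
c=C('wrist');p,d=grab_frame('wrist');cv2.imwrite('pics/w6.png',p);z=pts(c,d)[...,2];hsv=cv2.cvtColor(p,cv2.COLOR_BGR2HSV)
g=(hsv[...,0]>45)&(hsv[...,0]<85)&(hsv[...,1]>100)&(z>.044)&(z<.062);blob(g,c,.0535);print(np.median(z[g]))
```

```text
pos [0.6115 0.0418 0.1149] yaw -0.0 tilt [ 8.e-03  2.e-04 -1.e+00] j6 0.02 F [ 0.3  0.  -0.8] t 10.35
tool shift mm now [ 295.2 -146.7   13.8]
turn about tool z rad -0.461 shift mm after turn [ 3.296e+02 -1.000e-01  1.500e+01]
px (288, 224, 66, 67) rect mm [609.1  42.8] [44.3 41.4] 89.9
0.05382185690736109
```

{"fn": "jog_arm", "kwargs": {
  "commands": [
    [[0,0,0,0,0,-0.115,70],[0,0,0,0,0,-0.115,70],[0,0,0,0,0,-0.115,70],[0,0,0,0,0,-0.116,70],[33,0,0,0,0,0,70],[33,0,0,0,0,0,70],[33,0,0,0,0,0,70],[33,0,0,0,0,0,70]]
  ]
}}

```text
clock: 11.2
position: [0.5482, 0.1607, 0.1085]
orientation: [0.527, 0.85, -0.0, -0.0]
wrist_force: [1.1, -0.0, -0.5]
grip_width: 0.726
gripper_force: 0.0
```

{"fn": "jog_arm", "kwargs": {
  "commands": [
    [[33,0,0,0,0,0,70],[33,0,0,0,0,0,70],[33,0,0,0,0,0,70],[33,0,0,0,0,0,70],[33,0,0,0,0,0,70],[28,0,0,0,0,0,70],[0,0,0,0,0,0,70],[0,0,0,0,0,0,70]]
  ]
}}

```text
clock: 12.0
position: [0.4629, 0.3329, 0.1087]
orientation: [0.526, 0.85, -0.001, -0.0]
wrist_force: [0.2, 0.2, -0.7]
grip_width: 0.727
gripper_force: 0.0
```

Run:
```python
from h import *
go(.465,.337,.010,26.4)
c=C('wrist');p,d=grab_frame('wrist');cv2.imwrite('pics/w7.png',p);P=pts(c,d);z=P[...,2]
hsv=cv2.cvtColor(p,cv2.COLOR_BGR2HSV)
b=(hsv[...,0]>10)&(hsv[...,0]<28)&(hsv[...,1]>80)&(hsv[...,2]>90)&(z<.02)&(z>-.005);b[:130]=0;print('buckle',status.get_state()['grip_width']);r=blob(b,c,.008);print(r)
```

```text
pos [0.4629 0.3329 0.1087] yaw 26.5 tilt [-9.e-04 -7.e-04 -1.e+00] j6 0.11 F [ 0.2  0.2 -0.7] t 12.0
tool shift mm now [ 2.8  3.8 98.7]
turn about tool z rad 0.002 shift mm after turn [ 2.8  3.8 98.7]
buckle 0.7243864393701873
px (304, 201, 54, 70) rect mm [464.7 337.6] [38.5 53.2] 26.4
((464.6545104980469, 337.5506896972656), (38.538429260253906, 53.17410659790039), 26.423229217529297)
```

View pics/w7.png

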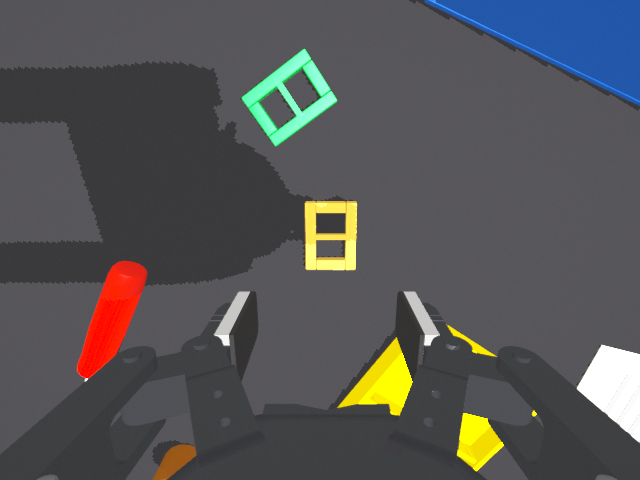

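The brass buckle is at (331,236), square to the fingers and clear of the green look-alike at (289,97). I'll narrow the fingers and go down.

{"fn": "jog_arm", "kwargs": {
  "commands": [
    [[4,3,30,0,0,0,115],[0,0,35,0,0,0,115],[0,0,23,0,0,0,115],[0,0,6,0,0,0,115],[0,0,0,0,0,0,115],[0,0,0,0,0,0,115],[0,0,0,0,0,0,115]]
  ]
}}

```text
clock: 12.75
position: [0.4654, 0.338, 0.0166]
orientation: [0.527, 0.85, 0.001, 0.0]
wrist_force: [-0.1, 0.3, -0.1]
grip_width: 0.549
gripper_force: 0.0
```

Run:
```python
from h import *
go(.465,.3375,.0,26.4);print(status.get_state()['grip_width'])
c=C('wrist');p,d=grab_frame('wrist');cv2.imwrite('pics/w8.png',p[200:480,120:520])
```

```text
pos [0.4654 0.338  0.0166] yaw 26.4 tilt [ 0.0016  0.001  -1.    ] j6 0.11 F [-0.1  0.3 -0.1] t 12.75
tool shift mm now [-0.3 -0.5 16.6]
turn about tool z rad -0.0 shift mm after turn [-0.3 -0.5 16.6]
0.5486544922950987
```

View pics/w8.png

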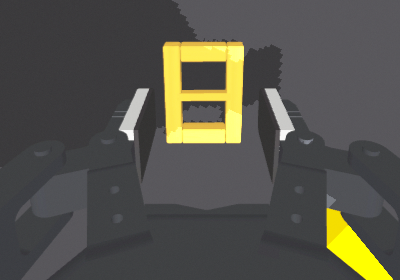

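The buckle at crop (204,92) is midway between the tips. Lowering in small steps.

{"fn": "jog_arm", "kwargs": {
  "commands": [
    [[0,0,8,0,0,0,115],[0,0,3,0,0,0,115],[0,0,0,0,0,0,115],[0,0,0,0,0,0,115]]
  ]
}}

```text
clock: 13.2
position: [0.4643, 0.3376, 0.0041]
orientation: [0.527, 0.85, -0.0, -0.0]
wrist_force: [-0.8, 0.5, -0.2]
grip_width: 0.545
gripper_force: 0.0
```

{"fn": "jog_arm", "kwargs": {
  "commands": [
    [[0,0,2,0,0,0,115],[0,0,2,0,0,0,115],[0,0,0,0,0,0,115],[0,0,0,0,0,0,115]]
  ]
}}

```text
clock: 13.6
position: [0.4645, 0.3377, 0.0002]
orientation: [0.527, 0.85, -0.0, -0.0]
wrist_force: [-1.0, -0.7, -0.6]
grip_width: 0.546
gripper_force: 0.0
```

{"fn": "jog_arm", "kwargs": {
  "commands": [
    [[0,0,1,0,0,0,115],[0,0,0,0,0,0,115],[0,0,0,0,0,0,160],[0,0,0,0,0,0,160],[0,0,0,0,0,0,160],[0,0,0,0,0,0,160]]
  ],
  "newtons": 35
}}

```text
clock: 14.2
position: [0.4645, 0.3377, -0.0005]
orientation: [0.527, 0.85, 0.0, 0.0]
wrist_force: [-1.3, -1.6, 4.6]
grip_width: 0.432
gripper_force: 35.1
```

{"fn": "jog_arm", "kwargs": {
  "commands": [
    [[0,0,-10,0,0,0,160],[0,0,-30,0,0,0,160],[0,0,-30,0,0,0,160],[0,0,-30,0,0,0,160],[0,0,0,0,0,0,160]]
  ]
}}

```text
clock: 14.7
position: [0.4664, 0.339, 0.1035]
orientation: [0.527, 0.85, 0.003, 0.001]
wrist_force: [-0.5, -0.8, 0.2]
grip_width: 0.433
gripper_force: 35.5
```

Run:
```python
from h import *
go(.606,-.179,.1,8.3)
c=C('wrist');p,d=grab_frame('wrist');cv2.imwrite('pics/w9.png',p[200:480,120:520])
```

```text
pos [0.4664 0.339  0.1035] yaw 26.41 tilt [ 0.005   0.0033 -1.    ] j6 0.11 F [-0.5 -0.8  0.2] t 14.7
tool shift mm now [-526.  -105.4    2.5]
turn about tool z rad 0.316 shift mm after turn [-532.7   63.3    3.5]
```

View pics/w9.png

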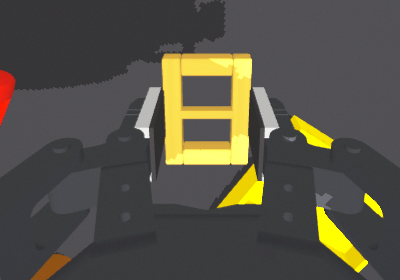

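The buckle is held flat and straight. Carrying it to the blue tray's +y bay.

{"fn": "jog_arm", "kwargs": {
  "commands": [
    [[0,0,0,0,0,0.105,160],[0,0,0,0,0,0.105,160],[0,0,0,0,0,0.106,160],[-38,4.5,0,0,0,0,160],[-38,4.5,0,0,0,0,160],[-38,4.5,0,0,0,0,160],[-38,4.5,0,0,0,0,160],[-38,4.5,0,0,0,0,160]]
  ]
}}

```text
clock: 15.55
position: [0.5138, 0.1514, 0.0985]
orientation: [0.654, 0.757, -0.001, -0.0]
wrist_force: [0.3, 0.7, -0.9]
grip_width: 0.433
gripper_force: 35.5
```

{"fn": "jog_arm", "kwargs": {
  "commands": [
    [[-38,4.5,0,0,0,0,160],[-38,4.5,0,0,0,0,160],[-38,4.5,0,0,0,0,160],[-38,4.5,0,0,0,0,160],[-38,4.5,0,0,0,0,160],[-38,4.5,0,0,0,0,160],[-38,4.5,0,0,0,0,160],[0,0,0,0,0,0,160]]
  ]
}}

```text
clock: 16.35
position: [0.5847, -0.1098, 0.0985]
orientation: [0.655, 0.755, -0.0, 0.0]
wrist_force: [-0.1, 0.0, -1.6]
grip_width: 0.428
gripper_force: 35.5
```

{"fn": "jog_arm", "kwargs": {
  "commands": [
    [[0,0,0,0,0,0,160],[0,0,0,0,0,0,160],[0,0,0,0,0,0,160]]
  ]
}}

```text
clock: 16.65
position: [0.5833, -0.1047, 0.099]
orientation: [0.654, 0.757, -0.0, -0.0]
wrist_force: [-0.9, -0.2, -1.5]
grip_width: 0.428
gripper_force: 35.5
```

Run:
```python
from h import *
go(.605,-.1815,.004,8.3)
c=C('wrist');p,d=grab_frame('wrist');cv2.imwrite('pics/w10.png',p)
```

```text
pos [ 0.5833 -0.1047  0.099 ] yaw 8.37 tilt [-8.e-04  3.e-04 -1.e+00] j6 -0.37 F [-0.9 -0.2 -1.5] t 16.65
tool shift mm now [-79.2  10.3  95. ]
turn about tool z rad 0.001 shift mm after turn [-79.2  10.4  95. ]
```

View pics/w10.png

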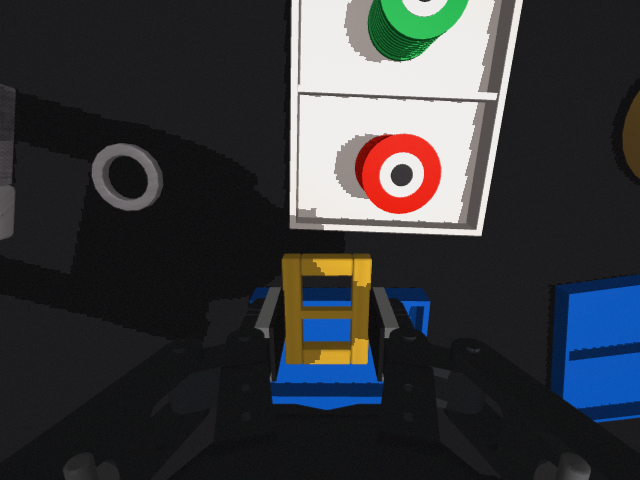

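Both spools stand one to a bay in the white tray, red at (401,172) and green at (423,10). The buckle is held at (327,308), and the blue tray's +y edge shows from (250,290) to (430,301).

Run:
```python
from h import *
c=C('wrist')
for q in [(250,290),(430,301)]: print(ray(c,q,.022).round(4))
```

```text
[ 0.5354 -0.1406  0.022 ]
[ 0.6624 -0.1305  0.022 ]
```

{"fn": "jog_arm", "kwargs": {
  "commands": [
    [[-26,4,0,0,0,0,160],[-26,3,0,0,0,0,160],[-25,4,0,0,0,0,160],[0,0,30,0,0,0,160],[0,0,30,0,0,0,160],[0,0,25,0,0,0,160],[0,0,0,0,0,0,160],[0,0,0,0,0,0,160]]
  ]
}}

```text
clock: 17.5
position: [0.6058, -0.1797, 0.0145]
orientation: [0.654, 0.757, -0.0, -0.0]
wrist_force: [0.7, -0.1, -0.2]
grip_width: 0.43
gripper_force: 35.4
```

{"fn": "jog_arm", "kwargs": {
  "commands": [
    [[0,0,5,0,0,0,160],[0,0,3,0,0,0,160],[0,0,0,0,0,0,160],[0,0,0,0,0,0,160]]
  ]
}}

```text
clock: 17.9
position: [0.606, -0.1804, 0.0068]
orientation: [0.654, 0.756, 0.0, 0.0]
wrist_force: [0.6, 0.4, -0.7]
grip_width: 0.434
gripper_force: 35.5
```

{"fn": "jog_arm", "kwargs": {
  "commands": [
    [[0,0,1.5,0,0,0,160],[0,0,1.5,0,0,0,160],[0,0,0,0,0,0,160],[0,0,0,0,0,0,160]]
  ]
}}

```text
clock: 18.3
position: [0.606, -0.1804, 0.0035]
orientation: [0.654, 0.756, 0.0, 0.0]
wrist_force: [-0.4, -0.1, 5.1]
grip_width: 0.434
gripper_force: 36.0
```

Contact with the tray floor. Releasing.

{"fn": "jog_arm", "kwargs": {
  "commands": [
    [[0,0,0,0,0,0,90],[0,0,0,0,0,0,90],[0,0,0,0,0,0,90],[0,0,-20,0,0,0,90],[0,0,-45,0,0,0,90],[0,0,-45,0,0,0,90],[0,0,0,0,0,0,90],[0,0,0,0,0,0,90]]
  ]
}}

```text
clock: 19.1
position: [0.6065, -0.1806, 0.1145]
orientation: [0.654, 0.756, 0.0, 0.001]
wrist_force: [-0.9, -0.6, -1.0]
grip_width: 0.647
gripper_force: 0.0
```

Run:
```python
from h import *
c=C('wrist');p,d=grab_frame('wrist');cv2.imwrite('pics/w11.png',p);z=pts(c,d)[...,2];hsv=cv2.cvtColor(p,cv2.COLOR_BGR2HSV)
b=(hsv[...,0]>10)&(hsv[...,0]<30)&(hsv[...,1]>80)&(z<.03)&(z>-.005);b[:,:200]=0;b[:,450:]=0;r=blob(b,c,.0115);print(np.median(z[b]))
go(.442,-.077,.1,0)
```

```text
px (300, 205, 52, 68) rect mm [ 606.7 -179.9] [37.5 52.4] 8.3
0.011774436200120583
pos [ 0.6056 -0.1802  0.1132] yaw 8.31 tilt [ 0. -0. -1.] j6 -0.48 F [ 0.2 -0.4 -0.9] t 19.15
tool shift mm now [ 125.8 -147.    13.2]
turn about tool z rad 0.145 shift mm after turn [ 103.2 -163.6   13.2]
```

{"fn": "jog_arm", "kwargs": {
  "commands": [
    [[25,-29,0,0,0,0,80],[25,-29,0,0,0,0,80],[25,-29,0,0,0,0,80],[25,-29,0,0,0,0,80],[26,-31,0,0,0,0,80],[0,0,0,0,0,0,80],[0,0,0,0,0,0,80]]
  ]
}}

```text
clock: 19.85
position: [0.4412, -0.0764, 0.1126]
orientation: [0.654, 0.757, -0.0, -0.001]
wrist_force: [1.5, 0.1, 0.6]
grip_width: 0.69
gripper_force: 0.0
```

Run:
```python
from h import *
c=C('wrist');p,d=grab_frame('wrist');cv2.imwrite('pics/w12.png',p);z=pts(c,d)[...,2];hsv=cv2.cvtColor(p,cv2.COLOR_BGR2HSV)
b=(hsv[...,2]>70)&(hsv[...,1]<40)&(z<.015)&(z>.004);b[:,:270]=0;b[:,400:]=0;b[:150]=0;b[300:]=0
r=blob(b,c,.008);x,y=np.array(r[0])/1000
go(x,y,.012)
```

```text
px (297, 210, 60, 59) rect mm [441.7 -76.4] [45.1 44.7] 71.5
pos [ 0.4423 -0.0769  0.1128] yaw 8.33 tilt [-6.e-04  1.e-04 -1.e+00] j6 -0.38 F [-0.3 -0.1 -0. ] t 19.9
tool shift mm now [  0.6  -0.5 100.8]
```

{"fn": "jog_arm", "kwargs": {
  "commands": [
    [[0,0,30,0,0,0,93],[0,0,35,0,0,0,93],[0,0,30,0,0,0,93],[0,0,0,0,0,0,93],[0,0,0,0,0,0,93],[0,0,6,0,0,0,93],[0,0,0,0,0,0,93],[0,0,0,0,0,0,93]]
  ]
}}

```text
clock: 20.7
position: [0.4427, -0.077, 0.0131]
orientation: [0.654, 0.756, 0.0, 0.001]
wrist_force: [-0.3, 0.4, -0.3]
grip_width: 0.635
gripper_force: 0.0
```

Run:
```python
from h import *
go(.4418,-.0765,-.001)
```

```text
pos [ 0.4427 -0.077   0.0131] yaw 8.31 tilt [ 1.3e-03 -3.0e-04 -1.0e+00] j6 -0.38 F [-0.3  0.4 -0.3] t 20.7
tool shift mm now [ 0.7 -0.9 14.1]
```

{"fn": "jog_arm", "kwargs": {
  "commands": [
    [[0,-1,8,0,0,0,93],[0,0,4,0,0,0,93],[0,0,1.5,0,0,0,93],[0,0,0,0,0,0,93],[0,0,0,0,0,0,150],[0,0,0,0,0,0,150],[0,0,0,0,0,0,150],[0,0,0,0,0,0,150]]
  ]
}}

```text
clock: 21.5
position: [0.4411, -0.077, -0.001]
orientation: [0.654, 0.756, -0.0, -0.0]
wrist_force: [-0.5, -0.0, 5.7]
grip_width: 0.512
gripper_force: 34.7
```

{"fn": "jog_arm", "kwargs": {
  "commands": [
    [[0,0,-10,0,0,0,150],[0,0,-30,0,0,0,150],[0,0,-30,0,0,0,150],[0,0,-30,0,0,0,150],[0,0,0,0,0,0,150],[0,0,0,0,0,0,150]]
  ]
}}

```text
clock: 22.1
position: [0.4417, -0.0771, 0.0999]
orientation: [0.654, 0.756, 0.001, 0.001]
wrist_force: [0.1, 0.7, -0.5]
grip_width: 0.506
gripper_force: 36.0
```

Run:
```python
from h import *
go(.617,-.263,.1)
c=C('wrist');p,d=grab_frame('wrist');cv2.imwrite('pics/w13.png',p[200:480,120:520])
```

```text
pos [ 0.4417 -0.0771  0.0999] yaw 8.31 tilt [ 2.1e-03 -5.0e-04 -1.0e+00] j6 -0.39 F [ 0.1  0.7 -0.5] t 22.1
tool shift mm now [-209.2  146.6    0.3]
```

View pics/w13.png

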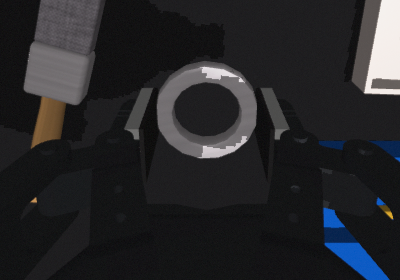

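The ring is held flat, centred at crop (206,110).

{"fn": "jog_arm", "kwargs": {
  "commands": [
    [[-30,21,0,0,0,0,150],[-30,21,0,0,0,0,150],[-30,21,0,0,0,0,150],[-30,21,0,0,0,0,150],[-30,21,0,0,0,0,150],[-30,21,0,0,0,0,150],[-29,21,0,0,0,0,150],[0,0,0,0,0,0,150]]
  ]
}}

```text
clock: 22.95
position: [0.6191, -0.2656, 0.0972]
orientation: [0.655, 0.756, 0.0, 0.001]
wrist_force: [0.9, 0.2, -0.3]
grip_width: 0.504
gripper_force: 36.0
```

{"fn": "jog_arm", "kwargs": {
  "commands": [
    [[0,0,0,0,0,0,150],[0,0,0,0,0,0,150],[0,0,0,0,0,0,150]]
  ]
}}

```text
clock: 23.25
position: [0.6159, -0.2617, 0.0983]
orientation: [0.654, 0.757, -0.0, -0.001]
wrist_force: [0.2, 0.7, 0.4]
grip_width: 0.51
gripper_force: 36.0
```

Run:
```python
from h import *
go(.617,-.263,.014)
c=C('wrist');p,d=grab_frame('wrist');cv2.imwrite('pics/w14.png',p)
z=pts(c,d)[...,2];hsv=cv2.cvtColor(p,cv2.COLOR_BGR2HSV)
b=(hsv[...,0]>100)&(hsv[...,0]<125)&(hsv[...,1]>120)&(z>.018)&(z<.027);b[:,:150]=0;b[:,480:]=0
blob(b,c,.022)
```

```text
pos [ 0.6159 -0.2617  0.0983] yaw 8.34 tilt [-1.3e-03  6.0e-04 -1.0e+00] j6 -0.59 F [0.2 0.7 0.4] t 23.25
tool shift mm now [-1.5  1.  84.3]
px (222, 55, 209, 259) rect mm [ 609.2 -225.6] [124.2 165.6] 8.3
```

{"fn": "jog_arm", "kwargs": {
  "commands": [
    [[-3,1,25,0,0,0,150],[0,0,35,0,0,0,150],[0,0,24,0,0,0,150],[0,0,0,0,0,0,150],[0,0,5,0,0,0,150],[0,0,3,0,0,0,150],[0,0,0,0,0,0,150],[0,0,0,0,0,0,150]]
  ]
}}

```text
clock: 24.1
position: [0.6187, -0.2656, 0.0078]
orientation: [0.654, 0.756, 0.0, 0.001]
wrist_force: [-0.5, 1.2, -1.3]
grip_width: 0.509
gripper_force: 36.0
```

{"fn": "jog_arm", "kwargs": {
  "commands": [
    [[0,0,1.5,0,0,0,150],[0,0,1.5,0,0,0,150],[0,0,0,0,0,0,150],[0,0,0,0,0,0,150]]
  ]
}}

```text
clock: 24.5
position: [0.6182, -0.2654, 0.0037]
orientation: [0.654, 0.756, -0.0, -0.0]
wrist_force: [-0.1, 0.4, -0.2]
grip_width: 0.51
gripper_force: 36.0
```

{"fn": "jog_arm", "kwargs": {
  "commands": [
    [[0,0,1,0,0,0,150],[0,0,0,0,0,0,150],[0,0,0,0,0,0,80],[0,0,0,0,0,0,80],[0,0,0,0,0,0,80],[0,0,-20,0,0,0,80],[0,0,-45,0,0,0,80],[0,0,-45,0,0,0,80]]
  ]
}}

```text
clock: 25.3
position: [0.6174, -0.2651, 0.1131]
orientation: [0.654, 0.756, -0.0, -0.001]
wrist_force: [0.8, 0.7, -0.1]
grip_width: 0.685
gripper_force: 0.0
```

{"fn": "jog_arm", "kwargs": {
  "commands": [
    [[0,0,0,0,0,0,70],[0,0,0,0,0,0,70]]
  ]
}}

```text
clock: 25.5
position: [0.6189, -0.2657, 0.1141]
orientation: [0.654, 0.756, 0.0, 0.001]
wrist_force: [-0.1, -0.2, 0.3]
grip_width: 0.727
gripper_force: 0.0
```

Run:
```python
from h import *
c=C('wrist');p,d=grab_frame('wrist');cv2.imwrite('pics/w15.png',p);z=pts(c,d)[...,2];hsv=cv2.cvtColor(p,cv2.COLOR_BGR2HSV)
b=(hsv[...,2]>70)&(hsv[...,1]<60)&(z<.015)&(z>.007);b[:,:270]=0;b[:,400:]=0;b[:130]=0;b[300:]=0
blob(b,c,.0115);print(np.percentile(z[b],[5,50,95]))
go(.444,.075,.1,0)
```

```text
px (296, 210, 60, 58) rect mm [ 619.2 -264.7] [44.3 44.5] 8.3
[0.00955325 0.01161918 0.01281863]
pos [ 0.6181 -0.2653  0.1128] yaw 8.31 tilt [ 1.e-04 -0.e+00 -1.e+00] j6 -0.6 F [-0.5  0.8  0.4] t 25.55
tool shift mm now [ 361.9 -123.1   12.7]
turn about tool z rad 0.145 shift mm after turn [ 340.3 -174.1   12.7]
```

View pics/w15.png

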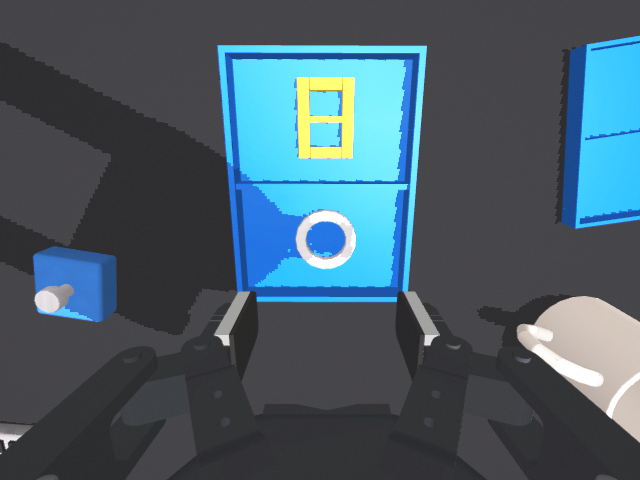

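Buckle (325,118) and ring (326,240) lie flat, one in each bay of the blue tray; the weight is untouched. The jar is next.

{"fn": "jog_arm", "kwargs": {
  "commands": [
    [[0,0,0,0,0,0.139,70],[0,0,0,0,0,0.139,70],[31,-22,0,0,0,0,70],[31,-22,0,0,0,0,70],[31,-22,0,0,0,0,70],[31,-22,0,0,0,0,70],[31,-22,0,0,0,0,70],[31,-22,0,0,0,0,70]]
  ]
}}

```text
clock: 26.35
position: [0.5101, -0.0622, 0.1114]
orientation: [0.753, 0.658, -0.001, -0.001]
wrist_force: [1.6, -0.2, -0.4]
grip_width: 0.733
gripper_force: 0.0
```

{"fn": "jog_arm", "kwargs": {
  "commands": [
    [[31,-22,0,0,0,0,70],[31,-22,0,0,0,0,70],[31,-22,0,0,0,0,70],[31,-18,0,0,0,0,70],[0,0,0,0,0,0,70],[0,0,0,0,0,0,70],[0,0,0,0,0,0,70]]
  ]
}}

```text
clock: 27.05
position: [0.4453, 0.07, 0.1123]
orientation: [0.753, 0.659, -0.0, -0.0]
wrist_force: [0.1, -0.5, 0.2]
grip_width: 0.727
gripper_force: 0.0
```

Run:
```python
from h import *
c=C('wrist');p,d=grab_frame('wrist');cv2.imwrite('pics/w16.png',p);z=pts(c,d)[...,2];hsv=cv2.cvtColor(p,cv2.COLOR_BGR2HSV)
b=((hsv[...,0]<20)|(hsv[...,0]>175))&(hsv[...,1]>120)&(z<.058)&(z>.044);b[330:]=0
r=blob(b,c,.05);x,y=np.array(r[0])/1000
go(x,y,.02,-7.6)
```

```text
px (290, 219, 61, 60) rect mm [442.8  77.1] [39.2 37.9] 83.5
pos [0.4454 0.0698 0.1124] yaw -7.66 tilt [-7.e-04 -1.e-04 -1.e+00] j6 0.22 F [ 0.6 -0.5  0.4] t 27.1
tool shift mm now [ 6.8 -3.5 92.4]
turn about tool z rad -0.001 shift mm after turn [ 6.8 -3.5 92.4]
```

{"fn": "jog_arm", "kwargs": {
  "commands": [
    [[7,-3.5,15,0,0,0,70],[0,0,30,0,0,0,70],[0,0,30,0,0,0,70],[0,0,20,0,0,0,70],[0,0,0,0,0,0,70],[0,0,0,0,0,0,150],[0,0,0,0,0,0,150],[0,0,0,0,0,0,150]]
  ],
  "newtons": 45
}}

```text
clock: 27.9
position: [0.4435, 0.0778, 0.0188]
orientation: [0.753, 0.658, 0.001, 0.001]
wrist_force: [0.1, 0.5, 0.5]
grip_width: 0.478
gripper_force: 45.4
```

{"fn": "jog_arm", "kwargs": {
  "commands": [
    [[0,0,0,0,0,0,150],[0,0,0,0,0,0,150]]
  ]
}}

```text
clock: 28.1
position: [0.4433, 0.0779, 0.0185]
orientation: [0.753, 0.659, 0.001, 0.0]
wrist_force: [0.3, -1.1, 12.5]
grip_width: 0.48
gripper_force: 46.3
```

Run:
```python
from h import *
go(.605,.179,.1,-7.6)
```

```text
pos [0.4433 0.0779 0.0185] yaw -7.62 tilt [ 1.5e-03  1.0e-04 -1.0e+00] j6 0.24 F [ 0.3 -1.1 12.5] t 28.1
tool shift mm now [121.6 147.  -81.2]
turn about tool z rad -0.0 shift mm after turn [121.6 147.  -81.2]
```

{"fn": "jog_arm", "kwargs": {
  "commands": [
    [[0,0,-20,0,0,0,150],[0,0,-35,0,0,0,150],[0,0,-25,0,0,0,150],[25,30,0,0,0,0,150],[25,30,0,0,0,0,150],[20,30,0,0,0,0,150],[0,0,0,0,0,0,150],[0,0,0,0,0,0,150]]
  ]
}}

```text
clock: 28.9
position: [0.5412, 0.1356, 0.0977]
orientation: [0.752, 0.659, -0.0, -0.0]
wrist_force: [-0.3, 1.0, -0.7]
grip_width: 0.478
gripper_force: 45.9
```

{"fn": "jog_arm", "kwargs": {
  "commands": [
    [[0,0,0,0,0,0,150],[0,0,0,0,0,0,150]]
  ]
}}

```text
clock: 29.1
position: [0.5402, 0.1349, 0.0978]
orientation: [0.753, 0.658, -0.0, -0.0]
wrist_force: [-1.2, 0.1, -0.2]
grip_width: 0.486
gripper_force: 45.9
```

Run:
```python
from h import *
go(.605,.179,.023,-7.6)
c=C('wrist');p,d=grab_frame('wrist');cv2.imwrite('pics/w17.png',p);z=pts(c,d)[...,2];hsv=cv2.cvtColor(p,cv2.COLOR_BGR2HSV)
b=(hsv[...,0]>22)&(hsv[...,0]<36)&(hsv[...,1]>90)&(hsv[...,2]>60)&(z<.03)&(z>.018)
blob(b,c,.022)
```

```text
pos [0.5402 0.1349 0.0978] yaw -7.64 tilt [-8.e-04 -2.e-04 -1.e+00] j6 0.32 F [-1.2  0.1 -0.2] t 29.1
tool shift mm now [52.3 58.4 74.8]
turn about tool z rad -0.001 shift mm after turn [52.3 58.4 74.8]
px (316, 0, 232, 242) rect mm [608.7 203.8] [138.6 128. ] 82.4
```

View pics/w17.png

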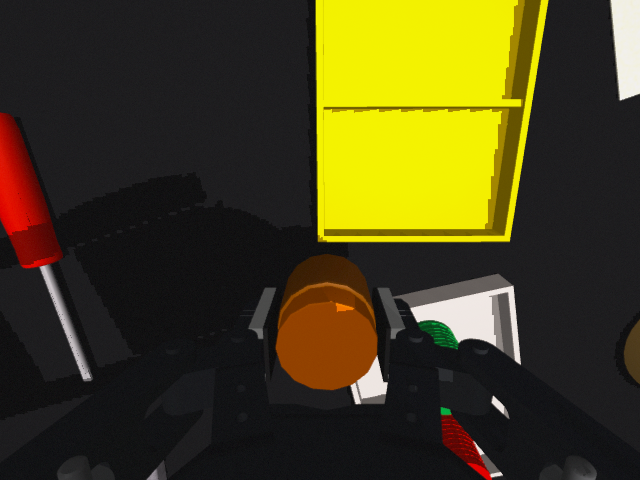

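The jar hangs straight, cap at (327,337). The yellow tray's near bay spans (320,107) to (511,240), which agrees with the target.

{"fn": "jog_arm", "kwargs": {
  "commands": [
    [[26,29,0,0,0,0,150],[26,29,0,0,0,0,150],[0,0,0,0,0,0,150],[0,0,30,0,0,0,150],[0,0,30,0,0,0,150],[0,0,8,0,0,0,150],[0,0,0,0,0,0,150],[0,0,0,0,0,0,150]]
  ]
}}

```text
clock: 29.95
position: [0.606, 0.1791, 0.0308]
orientation: [0.753, 0.658, 0.0, 0.0]
wrist_force: [-1.0, -0.7, -1.0]
grip_width: 0.478
gripper_force: 46.0
```

{"fn": "jog_arm", "kwargs": {
  "commands": [
    [[0,0,3,0,0,0,150],[0,0,2,0,0,0,150],[0,0,0,0,0,0,150],[0,0,0,0,0,0,150]]
  ]
}}

```text
clock: 30.35
position: [0.6057, 0.1792, 0.0251]
orientation: [0.753, 0.659, 0.0, 0.0]
wrist_force: [-0.2, -0.0, -1.3]
grip_width: 0.475
gripper_force: 46.0
```

{"fn": "jog_arm", "kwargs": {
  "commands": [
    [[0,0,1.5,0,0,0,150],[0,0,1,0,0,0,150],[0,0,0,0,0,0,150],[0,0,0,0,0,0,150]]
  ]
}}

```text
clock: 30.75
position: [0.6057, 0.1792, 0.0226]
orientation: [0.753, 0.659, 0.0, 0.0]
wrist_force: [-1.9, -0.0, 6.4]
grip_width: 0.479
gripper_force: 46.6
```

Contact with the tray floor. Releasing and lifting clear.

{"fn": "jog_arm", "kwargs": {
  "commands": [
    [[0,0,0,0,0,0,70],[0,0,0,0,0,0,70],[0,0,0,0,0,0,70],[0,0,-20,0,0,0,70],[0,0,-40,0,0,0,70],[0,0,-40,0,0,0,70],[0,0,-40,0,0,0,70],[-40,0,-20,0,0,0,70]]
  ]
}}

```text
clock: 31.55
position: [0.6023, 0.1425, 0.1859]
orientation: [0.752, 0.66, 0.003, 0.001]
wrist_force: [1.0, -1.3, -0.3]
grip_width: 0.725
gripper_force: 0.0
```

{"fn": "jog_arm", "kwargs": {
  "commands": [
    [[0,0,0,0,0,0,70],[0,0,0,0,0,0,70]]
  ]
}}

```text
clock: 31.75
position: [0.6004, 0.139, 0.1828]
orientation: [0.753, 0.658, 0.0, 0.0]
wrist_force: [0.5, 0.1, -0.4]
grip_width: 0.725
gripper_force: 0.0
```

Run:
```python
from h import *
c=C('wrist');p,d=grab_frame('wrist');z=pts(c,d)[...,2];hsv=cv2.cvtColor(p,cv2.COLOR_BGR2HSV)
b=((hsv[...,0]<18)|(hsv[...,0]>175))&(hsv[...,1]>120)&(z<.065)&(z>.045)&(np.mgrid[:480,:640][0]<330)
blob(b,c,.0535);print(np.median(z[b]))
p,d=grab_frame('scene');cv2.imwrite('pics/s2.png',p);go(.6,.18,.1)
```

```text
px (302, 158, 48, 50) rect mm [605.9 178.4] [38.5 37.3] 83.4
0.05390206196143854
pos [0.6    0.1398 0.1816] yaw -7.63 tilt [-0.001  0.    -1.   ] j6 0.31 F [ 0.5 -0.1 -1. ] t 31.85
tool shift mm now [39.8 -5.2 81.6]
```

View pics/s2.png

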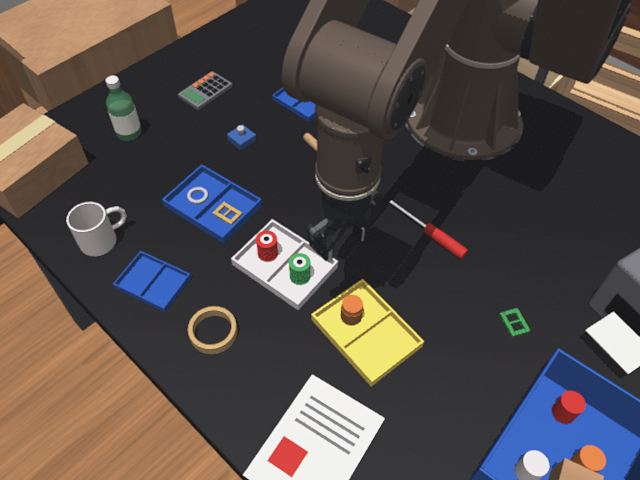

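The scene view shows everything placed:
- spools at (267,246) and (300,268)
- ring at (198,195) and buckle at (228,212)
- jar upright at (352,308)
- weight unmoved at (241,135)

The arm is clear, so I'm handing in.

```bash
python3 -c "
from bench import ticket
print(ticket.close_job())"
```

```text
the job is handed in; nothing more can be done
None
```

The job is handed in at about 32 s of the 128 s allowed: both spools stand in the white tray, the buckle and ring lie flat in the blue tray, the jar is upright in the yellow tray, and the weight was left where it was.

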